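# Square a carton into the taping jig

### The job

Get the small glove carton ready for taping: push it along the worktop with the fingertips into the corner of the aluminium jig, so that one long side lies flush against the long bar and one end lies flush against the short bar. Keep the carton flat on the worktop all the way, never lifting it, and leave the other things where they stand.

Things in the scene. Friction and masses are not known exactly. Their poses are not given: they have to be found in the camera images.
- carton: closed dark blue glove carton with a white label, lying loose on the worktop in front of the long bar, about 0.2 kg; slides under a few newtons. Solid body 60 mm (its x) by 110 mm (its y, the long direction) by 50 mm high. Origin on the underside (z = 0 when flat), z up; body from x = -29 to +31 mm, y = -55 to +55 mm
- carton_mid (a point): centre of the carton's solid body, 25 mm above its underside; axes as the carton's
- jig: L-shaped jig of two plain aluminium bars, 8 mm thick, 30 mm high, screwed to the worktop (does not move). Origin: inside corner of the bars, at worktop height. Long bar: 340 mm from the corner along jig +y (robot's left); its inner face is jig x = 0 and faces the robot. Short bar: 110 mm from the corner along jig -x (towards the robot); its inner face is jig y = 0 and faces +y
- jig_home (a point): jig x = -30, y = +55, z = 25 mm: where carton_mid lies when the carton is fully home, the carton's y axis then being along the jig's y, either way round. Axes as the jig's. Inside the corner is bare worktop; the bars' feet (4 mm thick, 34 mm wide) are on the outer side only
- stopper: black rubber stopper, 43 mm diameter, 27 mm high; a bystander; origin at the centre of its underside, z up
- small_cap: loose blue screw cap, 46 mm diameter, 26 mm high; a bystander; origin at the centre of its underside, z up
- wide_cap: loose red screw cap, 62 mm diameter, 26 mm high; a bystander; origin at the centre of its underside, z up
- jar: white screw-top plastic jar, 64 mm diameter, 82 mm high, to the right of the jig; a bystander; origin at the centre of its underside, z up
- tape_roll: brown packing tape roll lying flat, 106 mm diameter, 48 mm high, on the left; a bystander; origin at the centre of its underside, z up
There are look-alikes about, which are no part of the job. What is shaped like the carton but orange is not meant.

How it is judged (in metres and radians):
At the end, for the whole second after the job is handed in: The carton lies flat and at rest on the worktop in the jig's corner: gap to each bar at the carton's middle under 5 mm, its long axis within 0.05 rad of the long bar; the bystanders are where they stood (x of carton_mid in the frame of jig between -0.035 and -0.025 m and y of carton_mid in the frame of jig between 0.05 and 0.06 m and angle between the y axis of carton and the y axis of jig, either way round below 0.05 rad and angle between carton's own z axis and vertical below 0.05 rad and height (world z) of carton below 0.004 m and linear speed of carton below 0.01 m/s); the robot touches nothing.
It fails at once if the carton is lifted or tipped off the worktop (underside centre more than 10 mm up) (height (world z) of carton above 0.01 m).
It fails at once if a bystander (stopper, caps, jar or tape roll) is moved more than 20 mm (distance of any of stopper, small_cap, wide_cap, jar, tape_roll from where it was at the start of the episode above 0.02 m).
It also fails if it takes over 51 s, if anything falls off the work surface, if the arm or the gripper's body presses on something with over 40 N, if the wrist force passes 120 N, or if a joint passes its speed limit or range.

### The arm

A 6-joint arm with a two-finger parallel gripper is mounted at the origin on a cart in front of the work surface, level with it; the furniture and walls round the work are solid. World frame = base frame: x ahead of the robot, y to its left, z up, the work surface at z = 0. Lengths are in mm, angles in rad, forces in N, time in s.
With the tool pointing down it reaches from about 275 to 1000 mm from the base axis. Payload 8.4 kg.
Tool frame: the origin (TCP) lies midway between the tips of the shut fingers; the grasp point (between the pads) lies grip_depth behind it (grip_depth is the distance from the TCP to the grasp point, in mm); z points along the fingers, y is the line along which they close (so a half turn about z gives the same grasp; the last joint's range is limited). The gripper opens to 85 mm and grips with 20 to 120 N. Pads are 22 mm wide; open, the fingers measure 114 mm over their backs; the gripper's body (76 mm by 85 mm) begins 54 mm behind the grasp point. The pads swing forward as they close: fully open they stand 13 mm farther back than shut.
Start: joints at [-0.002, 0.353, 1.633, -0, 1.155, -0.002], TCP at [625.002, -0, 231.281] pointing down, gripper open.
Joint ranges: [-2.63, 2.63], [-0.92, 2.1], [0.06, 2.66], [-1.3, 4.44], [0, 2.69], [-3.02, 3.02]. Speed limits (rad/s): [2.22, 2.22, 2.79, 3.14, 3.14, 3.14].

### API

Orientations are given as [roll, pitch, yaw] about the fixed x, y, z axes, in that order (R = Rz(yaw) Ry(pitch) Rx(roll)).
In Python, from rig import * gives the robot as it stands.
- The arm moves only by the shell command python3 -m creep 'ROWS' [FORCE]. ROWS is JSON, a list of rows, each an object of numbers: "x", "y", "z": the shift along the tool's x, y, z in mm; "rx", "ry", "rz": the turn, a rotation vector about the tool's x, y, z in rad; "hand": the finger opening in mm, from 0 to 85.4. A call has 1 to 20 rows; each row shifts and turns the commanded pose from where the row before left it, along the tool's axes as they then stand; what a row does not reach is not made up. A row lasts 1/8 s, in which the tool goes at most 62.5 mm and 10.7 degrees, less where a joint would pass 70% of its speed; a pose out of reach is approached as far as the arm can. A call with a gripper value outside its range is refused whole. The fingers move at their own pace and stop on an object; FORCE is the grip in N (left out, the last holds). Time passes only in rows, so rows that do not move let the fingers close. It gives the time, the measured TCP pose, the force, the opening and the grip force at its end, in the units of the state.
- sense(): the state, without advancing time (a new reading comes with each control period).
- grab_frame(name): name is "scene" or "top" or "wrist"; returns the picture (480x640x3 uint8, red, green, blue); there is no depth.
- get_calibration(name): a dict with "K" (3x3 intrinsics, pixels), "R" (3x3) and "t" (3): a world point X has camera coordinates R X + t. Camera axes: x right, y down, z forward; pixel columns grow to the right and rows downward; lengths in mm; the calibration is good to about 2 mm. A picture is of the moment at which its call begins: read the wrist's pose just before it. get_calibration takes no time and is no camera call; for the wrist camera it gives the pose at the moment of the call.
- sign_off(): hands the job in; it is judged then, once.
The state is a dict: "clock": time; "qpos": joint angles; "qvel": joint speeds; "joint_efforts": joint torques, N m; "eef_pos": TCP position; "tcp_rot": TCP orientation; "contact_force": force on the tool from outside, world axes, zero at the start; "wrist_torque": the same for the moment, N m; "opening": opening from 0.0 (shut) to 1.0 (fully open); "grasp_force": force on a finger pad.
Only numpy, scipy, OpenCV 4.12 (cv2) and the standard library are available. Lean on these libraries where they do the work, as an engineer would, in place of code of your own. Each camera call takes 0.05 s, during which the arm holds its last target. There are 200 camera calls.

## Working session

There is one attempt and no reset: what is moved stays moved. The work goes in short steps, Python scripts to look and compute and a shell command to move; the robot and the scene stay as the last step left them, time stands still between calls to the robot, and variables do not carry over. Pictures are saved under pics/ and viewed, at most 13 in all, crops included, and the job is handed in when it is done.

```bash
mkdir -p pics; python3 - <<'E'
from rig import *
import cv2
s=sense();print(s)
for n in("top","scene"):
    f=grab_frame(n);cv2.imwrite(f"pics/{n}0.png",f[:,:,::-1])
    c=get_calibration(n);print(n,c)
print(grip_depth if 'grip_depth' in globals() else '')
E
```

```text
{'clock': 0.0, 'qpos': array([-2.43308013e-03,  3.53623476e-01,  1.63418106e+00,  1.68463058e-05,
        1.15515760e+00, -2.37676436e-03]), 'qvel': array([-0.00145079, -0.00190574,  0.00064344, -0.00061488,  0.00089929,
       -0.00032805]), 'joint_efforts': array([-2.03471049e-03, -6.05236173e+01, -3.42063046e+01, -2.62302356e-04,
        9.48130677e-03,  3.61521288e-06]), 'eef_pos': array([ 6.24511936e+02, -1.42044367e-02,  2.30556998e+02]), 'tcp_rot': array([-3.14022321e+00, -1.86575421e-05,  1.57073319e+00]), 'contact_force': array([-0.18606742, -0.16414803, -0.15521483]), 'wrist_torque': array([-0.034614  ,  0.04027512, -0.03608434]), 'grasp_force': 0.0, 'opening': 0.9968088372414844}
top {'K': array([[608.33138189,   0.        , 333.47945903],
       [  0.        , 608.33138189, 235.91249708],
       [  0.        ,   0.        ,   1.        ]]), 'R': array([[-0.18929349, -0.98192   , -0.00104558],
       [-0.90572704,  0.17501617, -0.38604127],
       [ 0.37924464, -0.07212809, -0.92248092]]), 't': array([  43.90964741,  519.33574278, 1590.76363879])}
scene {'K': array([[616.00918918,   0.        , 314.79082007],
       [  0.        , 616.00918918, 253.49953942],
       [  0.        ,   0.        ,   1.        ]]), 'R': array([[ 0.70691798, -0.70705449, -0.01846371],
       [-0.37555061, -0.35310134, -0.85690209],
       [ 0.59935691,  0.61269355, -0.51514843]]), 't': array([-398.75939283,  235.91695037, 1197.20095284])}
18.700000000000003
```

View pics/top0.png

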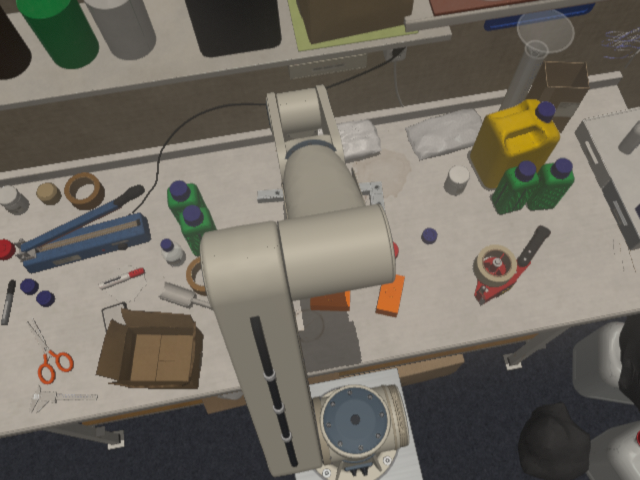

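View pics/scene0.png

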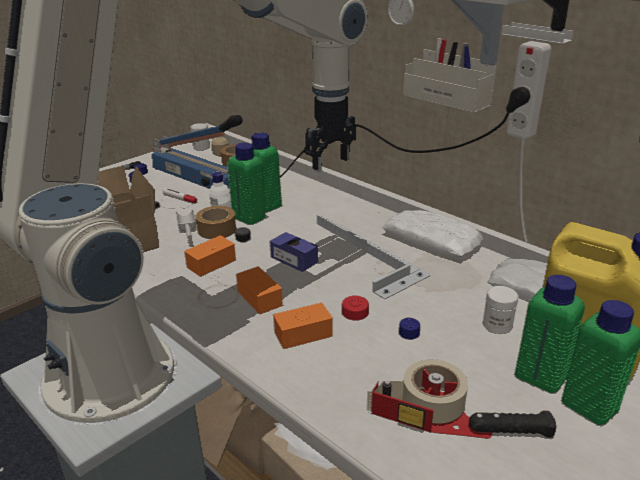

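The scene view shows the blue carton at (293,251), the jig's long bar from (318,220) to (410,268), and its short bar running to (375,290). The stopper is at (243,234), the red cap at (355,307), the blue cap at (409,328), the jar at (500,308) and the tape roll at (215,222). In the top view the arm hides the work area, so I'll use the wrist view.

```bash
python3 - <<'E'
from rig import *
import cv2
c=get_calibration("wrist");f=grab_frame("wrist");cv2.imwrite("pics/w0.png",f[:,:,::-1]);print(c)
f=cv2.imread("pics/scene0.png")[190:340,180:440];cv2.imwrite("pics/s0c.png",cv2.resize(f,None,fx=3,fy=3,interpolation=2))
E
```

```text
{'K': array([[367.56544306,   0.        , 318.62738582],
       [  0.        , 367.56544306, 245.75432268],
       [  0.        ,   0.        ,   1.        ]]), 'R': array([[ 9.99999556e-01, -5.15224190e-04, -7.88722539e-04],
       [-2.68699755e-04, -9.58410298e-01,  2.85393815e-01],
       [-9.02961600e-04, -2.85393476e-01, -9.58410011e-01]]), 't': array([-625.05545534,  -36.39762326,  378.17364942])}
```

View pics/w0.png

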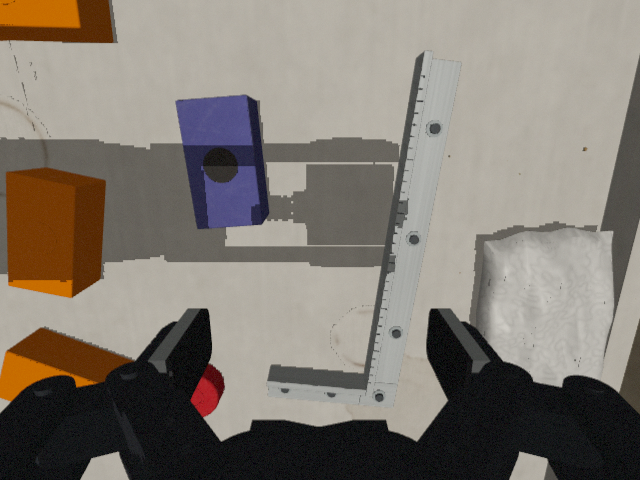

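View pics/s0c.png

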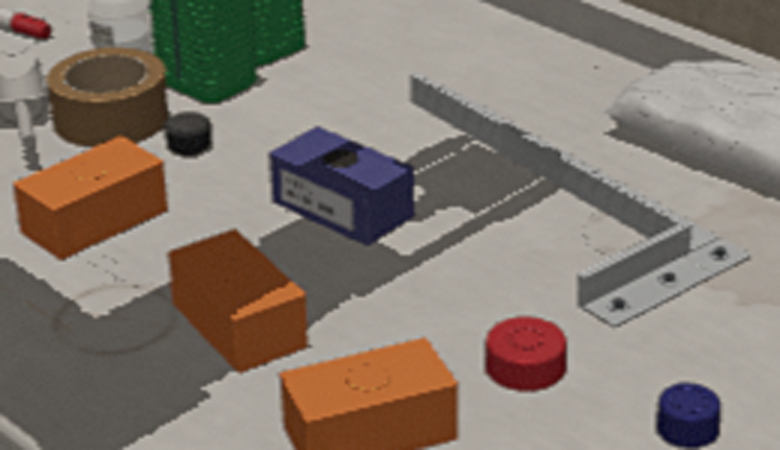

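The wrist view shows the carton's top face at about (177,101), (248,95), (264,222), (198,228). The long bar's inner foot edge runs from (416,55) to (366,373), and the short bar's from (366,373) to (269,366). The red cap is at (205,390).

```bash
cat >h.py <<'E'
import numpy as np,cv2
def ray(c,px,z):
    d=c["R"].T@np.linalg.inv(c["K"])@np.array([*px,1.]); C=-c["R"].T@c["t"]
    return (C+d*(z-C[2])/d[2])[:2]
def proj(c,P):
    q=c["K"]@(c["R"]@np.array(P,float)+c["t"]);return q[:2]/q[2]
E
python3 - <<'E'
from h import *;from rig import *
c=get_calibration("wrist");s=get_calibration("scene")
r=lambda p,z,c=c:ray(c,p,z).round(1)
for p in[(416,55),(366,373),(269,366)]:print('jig bot',r(p,0))
for p in[(426,52),(374,376),(270,372)]:print('jig top',r(p,30))
im=cv2.imread("pics/w0.png");h=cv2.cvtColor(im,cv2.COLOR_BGR2HSV)
m=cv2.inRange(h,(110,70,30),(135,255,255));m[:60]=0
m=cv2.morphologyEx(m,cv2.MORPH_CLOSE,np.ones((35,35)))
k=max(cv2.findContours(m,0,2)[0],key=cv2.contourArea)
a=cv2.approxPolyDP(cv2.convexHull(k),4,True)[:,0];print(a.tolist())
for p in a:print(p,'z50',r(p,50),'z0',r(p,0))
v=lambda x,y,sx=180,sy=190:(sx+x/3,sy+y/3)
for n,p,z in[('stopper',(188,122),27),('wide',(526,338),26),('small',(688,398),26),('tape',(107,72),48)]:print(n,r(v(*p),z,s))
print('jar',r((501,293),82,s))
for n,p,z in[('carton top',(272,158),50),('c',(319,128),50),('c',(413,165),50),('c',(366,195),50),('jigtopcorner',(690,226),30),('bot',(690,248),0),('shortend',(580,280),30)]:print(n,r(v(*p),z,s))
for n,q in[('orangeA top',[(16,185),(62,207),(164,152),(122,137)]),('B',[(168,252),(235,230),(304,283),(240,315)]),('C',[(282,377),(425,340),(456,378),(300,425)])]:
  print(n,[r(v(*p),50,s).tolist() for p in q])
b=im[40:240,160:300];b=cv2.resize(b,None,fx=3,fy=3);e=im[350:410,250:440];e=cv2.resize(e,None,fx=4,fy=4)
cv=np.zeros((600,780,3),np.uint8);cv[:,:420]=b;cv2.imwrite("pics/w0c.png",np.vstack([e]))
E
```

```text
jig bot [714.4 144. ]
jig bot [ 680.9 -194.7]
jig bot [ 566.9 -185.1]
jig top [715.5 140.5]
jig top [ 685.3 -176.9]
jig top [ 572.4 -171.9]
[[244, 95], [256, 102], [268, 213], [257, 224], [198, 228], [176, 101]]
[244  95] z50 [564.4 105. ] z0 [554.9 110.1]
[256 102] z50 [573.9  99.7] z0 [565.9 103.9]
[268 213] z50 [580.1   7.2] z0 [573.  -3.]
[257 224] z50 [569.8  -2.9] z0 [561.1 -14.6]
[198 228] z50 [516.3  -6.5] z0 [499.4 -18.8]
[176 101] z50 [508.4 100.5] z0 [490.2 104.8]
stopper [517.8 223. ]
wide [ 480.3 -209.5]
small [ 504.3 -338. ]
tape [504.1 318.8]
jar [ 652.8 -455.3]
carton top [500.8  90.1]
c [562.1  99.2]
c [572.4  -2.9]
c [513.1  -9.1]
jigtopcorner [ 678.6 -206. ]
bot [ 691.3 -198.5]
shortend [ 560.4 -192.6]
orangeA top [[329.4, 209.0], [334.8, 153.6], [445.8, 163.5], [437.4, 209.6]]
B [[351.4, 40.5], [407.0, 27.2], [394.1, -66.2], [334.4, -63.2]]
C [[305.7, -140.9], [404.3, -181.6], [387.2, -228.1], [278.7, -189.0]]
```

View pics/w0c.png

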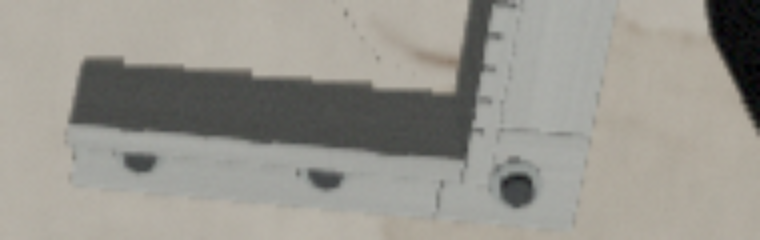

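The crop sharpens the jig corner to about (364.5,373), with the short bar's end at about (271,364). Estimates:

| Item | Position | Yaw |
|---|---|---|
| Jig corner | (679, -195) | about -0.10 |
| Carton mid | (538, 47) | about +0.08 |

Plan: push along jig x with spread fingers first, then push the end along -y.

```bash
python3 -m creep '[{"y":-39,"x":12,"hand":60},{"y":-39,"x":12,"hand":60},{"y":-39,"x":12,"hand":60},{"y":-39,"x":12,"hand":60},{"rz":-0.184},{"rz":-0.184},{"rz":-0.184},{"rz":-0.184},{"rz":-0.184},{"rz":-0.184},{"rz":-0.184},{"rz":-0.184},{},{}]'
python3 - <<'E'
from rig import *
import cv2
c=get_calibration("wrist");f=grab_frame("wrist");cv2.imwrite("pics/w1.png",f[:,:,::-1])
f=grab_frame("top");cv2.imwrite("pics/t1.png",f[:,:,::-1])
E
```

```text
schema error: expected keys x, y, z, rx, ry, rz, hand
```

View pics/w1.png

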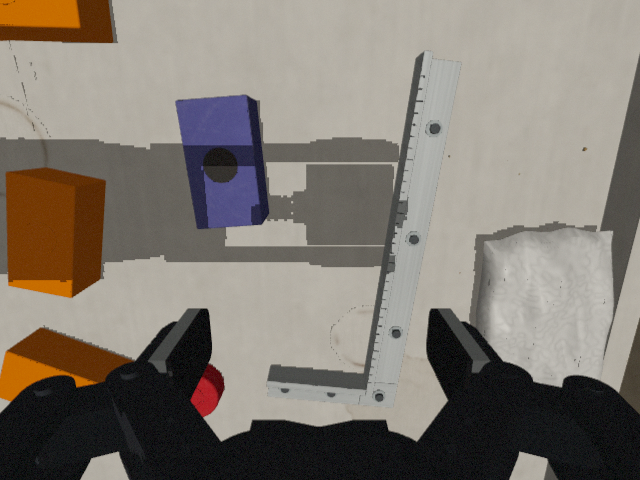

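The picture is unchanged because the move was refused: every row needs all seven keys.

```bash
python3 -m creep '[{"x":12,"y":-39,"z":0,"rx":0,"ry":0,"rz":0,"hand":60},{"x":12,"y":-39,"z":0,"rx":0,"ry":0,"rz":0,"hand":60},{"x":12,"y":-39,"z":0,"rx":0,"ry":0,"rz":0,"hand":60},{"x":12,"y":-39,"z":0,"rx":0,"ry":0,"rz":0,"hand":60},{"x":0,"y":0,"z":0,"rx":0,"ry":0,"rz":-0.184,"hand":60},{"x":0,"y":0,"z":0,"rx":0,"ry":0,"rz":-0.184,"hand":60},{"x":0,"y":0,"z":0,"rx":0,"ry":0,"rz":-0.184,"hand":60},{"x":0,"y":0,"z":0,"rx":0,"ry":0,"rz":-0.184,"hand":60},{"x":0,"y":0,"z":0,"rx":0,"ry":0,"rz":-0.184,"hand":60},{"x":0,"y":0,"z":0,"rx":0,"ry":0,"rz":-0.184,"hand":60},{"x":0,"y":0,"z":0,"rx":0,"ry":0,"rz":-0.184,"hand":60},{"x":0,"y":0,"z":0,"rx":0,"ry":0,"rz":-0.184,"hand":60},{"x":0,"y":0,"z":0,"rx":0,"ry":0,"rz":0,"hand":60},{"x":0,"y":0,"z":0,"rx":0,"ry":0,"rz":0,"hand":60}]'
python3 - <<'E'
from rig import *
import cv2
print(sense()["tcp_rot"])
f=grab_frame("wrist");cv2.imwrite("pics/w2.png",f[:,:,::-1])
E
```

```text
clock: 2.0
eef_pos: [469.0, 48.0, 231.3]
tcp_rot: [3.142, -0.0, 3.039]
contact_force: [-0.7, -0.1, -0.5]
opening: 0.703
grasp_force: 0.0
[ 3.14158048e+00 -2.79798373e-05  3.03871272e+00]
```

View pics/w2.png

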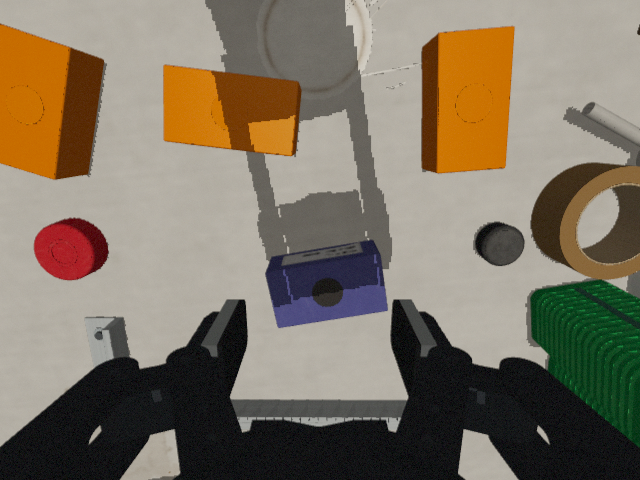

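Here the jig bar is level at row 402, so the tool is aligned with it. The carton's near-face foot runs from about (266,268) to (372,241), and nothing stands where the fingers will come down. Next I'll check the position of that face.

```bash
python3 - <<'E'
from h import *;from rig import *
c=get_calibration("wrist")
for p,z in[((266,268),0),((372,241),0),((274,272),50),((381,252),50),((387,308),50),((277,327),50),((260,402),0),((400,402),0),((70,240),26),((500,238),27)]:
    print(p,z,ray(c,p,z).round(1))
E
```

```text
(266, 268) 0 [527.2 -14.9]
(372, 241) 0 [508.7 100.7]
(274, 272) 50 [514.5   1.4]
(381, 252) 50 [505.1 102.3]
(387, 308) 50 [562.5 104.9]
(277, 327) 50 [571.9  -3.5]
(260, 402) 0 [697.6 -46.9]
(400, 402) 0 [715.1 122.1]
(70, 240) 26 [ 469.5 -196.9]
(500, 238) 27 [510.4 222. ]
```

```bash
python3 -m creep '[{"x":0,"y":0,"z":50,"rx":0,"ry":0,"rz":0,"hand":60},{"x":0,"y":0,"z":50,"rx":0,"ry":0,"rz":0,"hand":60},{"x":0,"y":0,"z":50,"rx":0,"ry":0,"rz":0,"hand":60},{"x":0,"y":0,"z":50,"rx":0,"ry":0,"rz":0,"hand":60},{"x":0,"y":0,"z":23,"rx":0,"ry":0,"rz":0,"hand":60},{"x":0,"y":0,"z":0,"rx":0,"ry":0,"rz":0,"hand":60},{"x":-10,"y":0,"z":0,"rx":0,"ry":0,"rz":0,"hand":60},{"x":-10,"y":0,"z":0,"rx":0,"ry":0,"rz":0,"hand":60},{"x":-8,"y":0,"z":0,"rx":0,"ry":0,"rz":0,"hand":60},{"x":-8,"y":0,"z":0,"rx":0,"ry":0,"rz":0,"hand":60},{"x":-8,"y":0,"z":0,"rx":0,"ry":0,"rz":0,"hand":60},{"x":-8,"y":0,"z":0,"rx":0,"ry":0,"rz":0,"hand":60}]'
python3 -m creep '[{"x":-8,"y":0,"z":0,"rx":0,"ry":0,"rz":0,"hand":60},{"x":-8,"y":0,"z":0,"rx":0,"ry":0,"rz":0,"hand":60},{"x":-8,"y":0,"z":0,"rx":0,"ry":0,"rz":0,"hand":60},{"x":-8,"y":0,"z":0,"rx":0,"ry":0,"rz":0,"hand":60},{"x":-8,"y":0,"z":0,"rx":0,"ry":0,"rz":0,"hand":60},{"x":-8,"y":0,"z":0,"rx":0,"ry":0,"rz":0,"hand":60},{"x":-8,"y":0,"z":0,"rx":0,"ry":0,"rz":0,"hand":60},{"x":-8,"y":0,"z":0,"rx":0,"ry":0,"rz":0,"hand":60},{"x":-8,"y":0,"z":0,"rx":0,"ry":0,"rz":0,"hand":60},{"x":-8,"y":0,"z":0,"rx":0,"ry":0,"rz":0,"hand":60}]'
python3 - <<'E'
from rig import *
import cv2
f=grab_frame("scene");a=cv2.resize(f[190:340,180:440,::-1],None,fx=3,fy=3)
cv2.imwrite("pics/s3.png",a)
E
```

```text
clock: 3.55
eef_pos: [520.8, 42.8, 8.2]
tcp_rot: [-3.141, -0.001, 3.043]
contact_force: [-4.1, -0.3, 3.1]
opening: 0.699
grasp_force: 1.9
clock: 4.8
eef_pos: [600.9, 34.9, 8.3]
tcp_rot: [-3.142, -0.0, 3.043]
contact_force: [-0.7, 0.0, -0.6]
opening: 0.701
grasp_force: 0.6
```

View pics/s3.png

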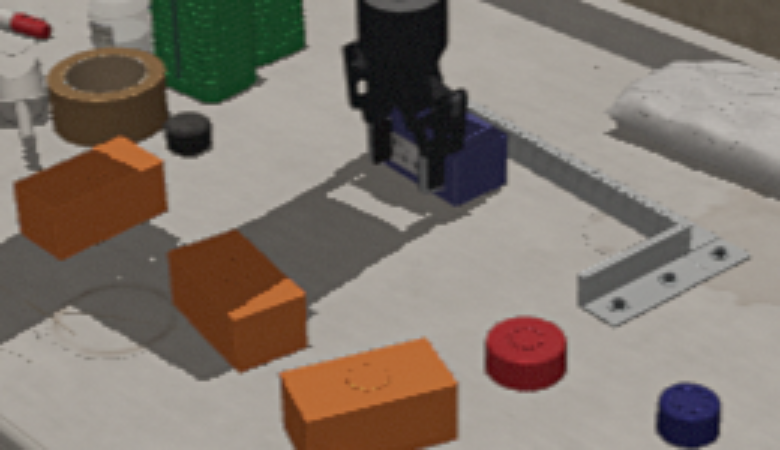

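The carton sits squarely against both fingers at crop (445,150), about 30 mm short of the bar, and the bystanders have not moved. I'll keep pushing.

```bash
python3 -m creep '[{"x":-8,"y":0,"z":0,"rx":0,"ry":0,"rz":0,"hand":60},{"x":-8,"y":0,"z":0,"rx":0,"ry":0,"rz":0,"hand":60},{"x":-5,"y":0,"z":0,"rx":0,"ry":0,"rz":0,"hand":60},{"x":-3,"y":0,"z":0,"rx":0,"ry":0,"rz":0,"hand":60},{"x":-2,"y":0,"z":0,"rx":0,"ry":0,"rz":0,"hand":60}]'
python3 -m creep '[{"x":-2,"y":0,"z":0,"rx":0,"ry":0,"rz":0,"hand":60},{"x":-2,"y":0,"z":0,"rx":0,"ry":0,"rz":0,"hand":60}]'
```

```text
clock: 5.48
eef_pos: [626.0, 32.4, 8.3]
tcp_rot: [-3.142, -0.001, 3.043]
contact_force: [-4.7, 1.3, 3.2]
opening: 0.698
grasp_force: 1.9
clock: 5.72
eef_pos: [629.4, 32.1, 8.2]
tcp_rot: [-3.142, -0.002, 3.042]
contact_force: [-8.9, 1.1, 7.6]
opening: 0.704
grasp_force: 4.8
```

```bash
python3 -m creep '[{"x":-2,"y":0,"z":0,"rx":0,"ry":0,"rz":0,"hand":60},{"x":0,"y":0,"z":0,"rx":0,"ry":0,"rz":0,"hand":60}]'
python3 -m creep '[{"x":-2,"y":0,"z":0,"rx":0,"ry":0,"rz":0,"hand":60},{"x":0,"y":0,"z":0,"rx":0,"ry":0,"rz":0,"hand":60}]'
```

```text
clock: 5.98
eef_pos: [629.4, 32.1, 8.0]
tcp_rot: [-3.141, -0.006, 3.042]
contact_force: [-12.8, 2.6, 10.0]
opening: 0.702
grasp_force: 6.5
clock: 6.22
eef_pos: [629.3, 32.1, 8.0]
tcp_rot: [-3.141, -0.01, 3.042]
contact_force: [-20.2, 3.2, 18.2]
opening: 0.705
grasp_force: 10.4
```

The carton is firmly against the long bar: force is up and motion has stopped, with TCP at jig x of about -72. Before the end push I'll check how close the green bottles are.

```bash
python3 - <<'E'
from h import *;from rig import *
s=get_calibration("scene");t=get_calibration("top");w=get_calibration("wrist")
for p in[(247,219),(272,212),(238,216),(283,205)]:print(p,ray(s,p,0).round(1))
print('caps',ray(t,(180,190),180),ray(t,(193,213),180),'scene caps',ray(s,(245,150),180),ray(s,(262,140),180))
print('cam',-w["R"].T@w["t"],sense()["eef_pos"],sense()["qpos"])
E
python3 -m creep '[{"x":15,"y":0,"z":0,"rx":0,"ry":0,"rz":0,"hand":60},{"x":15,"y":0,"z":0,"rx":0,"ry":0,"rz":0,"hand":60},{"x":0,"y":0,"z":-50,"rx":0,"ry":0,"rz":0,"hand":60},{"x":0,"y":0,"z":-50,"rx":0,"ry":0,"rz":0,"hand":60},{"x":0,"y":0,"z":-50,"rx":0,"ry":0,"rz":0,"hand":10}]'
python3 - <<'E'
from h import *;from rig import *
w=get_calibration("wrist");f=grab_frame("wrist");cv2.imwrite("pics/w4.png",f[:,:,::-1])
E
```

```text
(247, 219) [599.6 307.1]
(272, 212) [676.9 287.6]
(238, 216) [593.8 340.3]
(283, 205) [729.2 297.7]
caps [700.72900948 337.53548756] [624.67056555 309.62727159] scene caps [649.4125827  354.78980385] [732.42015889 378.81009033]
cam [558.87264801  39.17542439 150.38840467] [629.30091577  32.10271739   7.98468159] [ 4.81207931e-02  6.36214829e-01  1.75108257e+00  1.24355283e-03
  7.63852639e-01 -1.42414416e+00]
clock: 6.85
eef_pos: [604.1, 34.6, 159.8]
tcp_rot: [3.142, 0.001, 3.043]
contact_force: [0.5, 0.7, -0.5]
opening: 0.503
grasp_force: 0.0
```

View pics/w4.png

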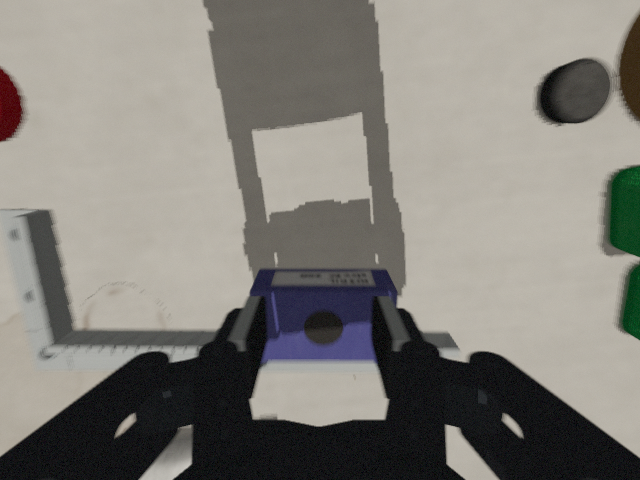

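The carton lies flush along the long bar: its near face is level at row 270, and the top-face corners are about (250,293) and (398,293). The bottles on the right, at about column 610 and beyond, are clear.

```bash
python3 - <<'E'
from h import *;from rig import *
w=get_calibration("wrist");e=sense()["eef_pos"]
a=.0995;X=np.array([np.cos(a),-np.sin(a)]);Y=np.array([np.sin(a),np.cos(a)]);o=np.array([679,-195])
j=lambda p:np.array([(p-o)@X,(p-o)@Y]).round(1)
print('tcp',j(e[:2]))
for p,z in[((250,293),50),((398,293),50),((258,270),0),((388,270),0),((72,332),0),((637,320),100),((610,180),150)]:print(p,j(ray(w,p,z)),ray(w,p,z).round())
E
```

```text
tcp [-93.8 221.5]
(250, 293) [-49.9 169.4] [646. -21.]
(398, 293) [-49.8 282.5] [657.  91.]
(258, 270) [-49.5 167.7] [646. -23.]
(388, 270) [-49.5 284. ] [658.  93.]
(72, 332) [ 12.8 -10.7] [ 691. -207.]
(637, 320) [-53.9 422.9] [667. 231.]
(610, 180) [-147.9  345.7] [566. 164.]
```

```bash
python3 -m creep '[{"x":-22,"y":32,"z":0,"rx":0,"ry":0,"rz":0,"hand":10},{"x":-22,"y":32,"z":0,"rx":0,"ry":0,"rz":0,"hand":10},{"x":-22,"y":32,"z":0,"rx":0,"ry":0,"rz":0,"hand":10},{"x":0,"y":0,"z":0,"rx":0,"ry":0,"rz":0.1745,"hand":10},{"x":0,"y":0,"z":0,"rx":0,"ry":0,"rz":0.1745,"hand":10},{"x":0,"y":0,"z":0,"rx":0,"ry":0,"rz":0.1745,"hand":10},{"x":0,"y":0,"z":0,"rx":0,"ry":0,"rz":0.1745,"hand":10},{"x":0,"y":0,"z":0,"rx":0,"ry":0,"rz":0.1745,"hand":10},{"x":0,"y":0,"z":0,"rx":0,"ry":0,"rz":0.1745,"hand":10},{"x":0,"y":0,"z":0,"rx":0,"ry":0,"rz":0.1745,"hand":10},{"x":0,"y":0,"z":0,"rx":0,"ry":0,"rz":0.1745,"hand":10},{"x":0,"y":0,"z":0,"rx":0,"ry":0,"rz":0.1745,"hand":10},{"x":0,"y":0,"z":0,"rx":0,"ry":0,"rz":0,"hand":10},{"x":0,"y":0,"z":0,"rx":0,"ry":0,"rz":0,"hand":10}]'
python3 - <<'E'
from h import *;from rig import *
w=get_calibration("wrist");e=sense()["eef_pos"]
a=.0995;X=np.array([np.cos(a),-np.sin(a)]);Y=np.array([np.sin(a),np.cos(a)]);o=np.array([679,-195])
print('tcp',(e[:2]-o)@X,(e[:2]-o)@Y)
im=grab_frame("wrist")[:,:,::-1].copy()
cv2.imwrite("pics/w5.png",im)
E
```

```text
clock: 8.65
eef_pos: [679.4, 123.6, 158.1]
tcp_rot: [3.141, -0.0, 1.476]
contact_force: [0.5, -0.3, -0.6]
opening: 0.118
grasp_force: 0.0
tcp -31.26843797767422 317.04823775059936
```

View pics/w5.png

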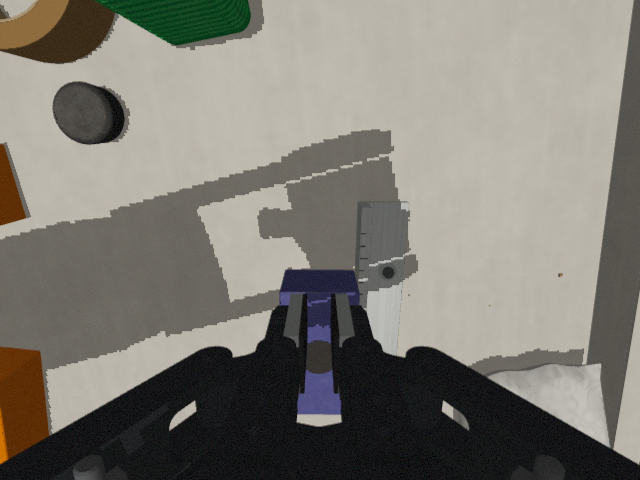

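The end of the carton is at row 270, columns 280–357. It is centred under the fingers and flush to the bar at column 358, with about 20 mm of clearance to descend. Going down and pushing.

```bash
python3 -m creep '[{"x":0,"y":0,"z":48,"rx":0,"ry":0,"rz":0,"hand":10},{"x":0,"y":0,"z":48,"rx":0,"ry":0,"rz":0,"hand":10},{"x":0,"y":0,"z":47,"rx":0,"ry":0,"rz":0,"hand":10},{"x":0,"y":2,"z":0,"rx":0,"ry":0,"rz":0,"hand":10},{"x":-8,"y":0,"z":0,"rx":0,"ry":0,"rz":0,"hand":10},{"x":-8,"y":0,"z":0,"rx":0,"ry":0,"rz":0,"hand":10},{"x":-8,"y":0,"z":0,"rx":0,"ry":0,"rz":0,"hand":10},{"x":-8,"y":0,"z":0,"rx":0,"ry":0,"rz":0,"hand":10},{"x":-8,"y":0,"z":0,"rx":0,"ry":0,"rz":0,"hand":10},{"x":-8,"y":0,"z":0,"rx":0,"ry":0,"rz":0,"hand":10}]'
python3 -m creep '[{"x":-8,"y":0,"z":0,"rx":0,"ry":0,"rz":0,"hand":10},{"x":-8,"y":0,"z":0,"rx":0,"ry":0,"rz":0,"hand":10},{"x":-8,"y":0,"z":0,"rx":0,"ry":0,"rz":0,"hand":10},{"x":-8,"y":0,"z":0,"rx":0,"ry":0,"rz":0,"hand":10},{"x":-8,"y":0,"z":0,"rx":0,"ry":0,"rz":0,"hand":10},{"x":-8,"y":0,"z":0,"rx":0,"ry":0,"rz":0,"hand":10},{"x":-8,"y":0,"z":0,"rx":0,"ry":0,"rz":0,"hand":10},{"x":-8,"y":0,"z":0,"rx":0,"ry":0,"rz":0,"hand":10}]'
python3 -m creep '[{"x":-8,"y":0,"z":0,"rx":0,"ry":0,"rz":0,"hand":10},{"x":-8,"y":0,"z":0,"rx":0,"ry":0,"rz":0,"hand":10},{"x":-8,"y":0,"z":0,"rx":0,"ry":0,"rz":0,"hand":10},{"x":-8,"y":0,"z":0,"rx":0,"ry":0,"rz":0,"hand":10},{"x":-8,"y":0,"z":0,"rx":0,"ry":0,"rz":0,"hand":10},{"x":-8,"y":0,"z":0,"rx":0,"ry":0,"rz":0,"hand":10},{"x":-8,"y":0,"z":0,"rx":0,"ry":0,"rz":0,"hand":10}]'
python3 - <<'E'
from h import *;from rig import *
e=sense()["eef_pos"]
a=.0995;X=np.array([np.cos(a),-np.sin(a)]);Y=np.array([np.sin(a),np.cos(a)]);o=np.array([679,-195])
print('tcp',(e[:2]-o)@X,(e[:2]-o)@Y)
E
```

```text
clock: 9.95
eef_pos: [677.1, 75.4, 15.7]
tcp_rot: [3.141, -0.0, 1.472]
contact_force: [0.3, 3.4, 3.0]
opening: 0.119
grasp_force: 2.0
clock: 10.95
eef_pos: [670.3, 11.4, 15.2]
tcp_rot: [-3.141, 0.0, 1.472]
contact_force: [0.7, 2.4, 1.8]
opening: 0.118
grasp_force: 1.6
clock: 11.82
eef_pos: [664.8, -44.4, 15.2]
tcp_rot: [-3.141, 0.0, 1.472]
contact_force: [-0.2, 1.8, 0.6]
opening: 0.121
grasp_force: 1.0
tcp -29.09024710661673 148.48191440025195
```

Contact is steady, with about 27 mm left.

```bash
python3 -m creep '[{"x":-6,"y":0,"z":0,"rx":0,"ry":0,"rz":0,"hand":10},{"x":-5,"y":0,"z":0,"rx":0,"ry":0,"rz":0,"hand":10},{"x":-4,"y":0,"z":0,"rx":0,"ry":0,"rz":0,"hand":10},{"x":-3,"y":0,"z":0,"rx":0,"ry":0,"rz":0,"hand":10},{"x":-3,"y":0,"z":0,"rx":0,"ry":0,"rz":0,"hand":10},{"x":-2,"y":0,"z":0,"rx":0,"ry":0,"rz":0,"hand":10}]'
python3 -m creep '[{"x":-2,"y":0,"z":0,"rx":0,"ry":0,"rz":0,"hand":10},{"x":-2,"y":0,"z":0,"rx":0,"ry":0,"rz":0,"hand":10}]'
python3 -m creep '[{"x":-2,"y":0,"z":0,"rx":0,"ry":0,"rz":0,"hand":10},{"x":0,"y":0,"z":0,"rx":0,"ry":0,"rz":0,"hand":10}]'
```

```text
clock: 12.58
eef_pos: [662.5, -66.7, 15.2]
tcp_rot: [-3.141, -0.0, 1.472]
contact_force: [-1.1, 2.6, -0.0]
opening: 0.114
grasp_force: 1.1
clock: 12.82
eef_pos: [662.1, -70.6, 15.2]
tcp_rot: [-3.141, -0.0, 1.472]
contact_force: [-2.2, 2.5, -0.2]
opening: 0.115
grasp_force: 1.3
clock: 13.08
eef_pos: [661.9, -72.2, 15.2]
tcp_rot: [-3.141, -0.001, 1.472]
contact_force: [-1.0, 4.9, 0.7]
opening: 0.115
grasp_force: 2.4
```

```bash
python3 -m creep '[{"x":-2,"y":0,"z":0,"rx":0,"ry":0,"rz":0,"hand":10},{"x":0,"y":0,"z":0,"rx":0,"ry":0,"rz":0,"hand":10}]'
python3 -m creep '[{"x":-2,"y":0,"z":0,"rx":0,"ry":0,"rz":0,"hand":10},{"x":0,"y":0,"z":0,"rx":0,"ry":0,"rz":0,"hand":10}]'
python3 -m creep '[{"x":-2,"y":0,"z":0,"rx":0,"ry":0,"rz":0,"hand":10},{"x":0,"y":0,"z":0,"rx":0,"ry":0,"rz":0,"hand":10}]'
```

```text
clock: 13.32
eef_pos: [661.9, -72.3, 15.3]
tcp_rot: [-3.141, -0.003, 1.471]
contact_force: [-0.2, 15.3, 0.9]
opening: 0.119
grasp_force: 7.4
clock: 13.58
eef_pos: [661.9, -72.4, 15.4]
tcp_rot: [-3.141, -0.005, 1.471]
contact_force: [0.5, 25.3, 1.8]
opening: 0.115
grasp_force: 12.5
clock: 13.82
eef_pos: [661.9, -72.5, 15.5]
tcp_rot: [-3.141, -0.007, 1.471]
contact_force: [0.6, 35.6, 2.8]
opening: 0.111
grasp_force: 17.6
```

The carton has stopped against the short bar at TCP jig y of about 120, as predicted. I'll back off, rise and look.

```bash
python3 -m creep '[{"x":15,"y":0,"z":0,"rx":0,"ry":0,"rz":0,"hand":10},{"x":20,"y":0,"z":0,"rx":0,"ry":0,"rz":0,"hand":10},{"x":0,"y":0,"z":-50,"rx":0,"ry":0,"rz":0,"hand":10},{"x":0,"y":0,"z":-50,"rx":0,"ry":0,"rz":0,"hand":10},{"x":0,"y":0,"z":-50,"rx":0,"ry":0,"rz":0,"hand":10},{"x":40,"y":-30,"z":-50,"rx":0,"ry":0,"rz":0,"hand":10},{"x":0,"y":0,"z":0,"rx":0,"ry":0,"rz":0,"hand":10},{"x":0,"y":0,"z":0,"rx":0,"ry":0,"rz":0,"hand":10}]'
python3 - <<'E'
from h import *;from rig import *
s=grab_frame("scene")[190:340,180:440,::-1];w=grab_frame("wrist")[:,:,::-1]
cv2.imwrite("pics/w6.png",w);cv2.imwrite("pics/s6.png",cv2.resize(s,None,fx=3,fy=3))
a=cv2.resize(s[40:140,100:],(400,250));b=cv2.resize(w,(400,300))
cv2.imwrite("pics/c6.png",np.hstack([cv2.copyMakeBorder(a,0,50,0,0,0),b]))
E
```

```text
clock: 14.82
eef_pos: [642.0, -5.9, 209.4]
tcp_rot: [3.141, 0.001, 1.473]
contact_force: [-0.9, -0.4, -0.8]
opening: 0.116
grasp_force: 0.0
```

View pics/c6.png

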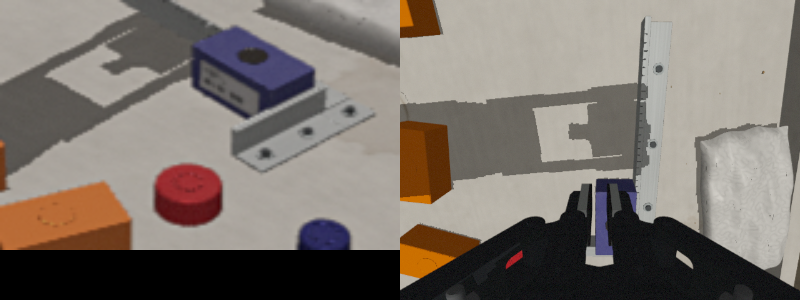

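The carton is seated in the corner: its end meets the short bar and its far side runs along the long bar. The caps haven't moved. I'll finish with a gentle seating push on the side, since bar friction may have turned the carton slightly.

```bash
python3 -m creep '[{"x":-32,"y":-18,"z":0,"rx":0,"ry":0,"rz":0,"hand":10},{"x":-32,"y":-18,"z":0,"rx":0,"ry":0,"rz":0,"hand":10},{"x":-32,"y":-18,"z":0,"rx":0,"ry":0,"rz":0,"hand":10},{"x":-30,"y":-4,"z":0,"rx":0,"ry":0,"rz":0,"hand":10},{"x":0,"y":0,"z":48,"rx":0,"ry":0,"rz":0,"hand":10},{"x":0,"y":0,"z":48,"rx":0,"ry":0,"rz":0,"hand":10},{"x":0,"y":0,"z":48,"rx":0,"ry":0,"rz":0,"hand":10},{"x":0,"y":0,"z":48,"rx":0,"ry":0,"rz":0,"hand":10},{"x":0,"y":0,"z":0,"rx":0,"ry":0,"rz":0,"hand":10}]'
python3 -m creep '[{"x":0,"y":8,"z":0,"rx":0,"ry":0,"rz":0,"hand":10},{"x":0,"y":8,"z":0,"rx":0,"ry":0,"rz":0,"hand":10},{"x":0,"y":4,"z":0,"rx":0,"ry":0,"rz":0,"hand":10},{"x":0,"y":2,"z":0,"rx":0,"ry":0,"rz":0,"hand":10},{"x":0,"y":2,"z":0,"rx":0,"ry":0,"rz":0,"hand":10},{"x":0,"y":2,"z":0,"rx":0,"ry":0,"rz":0,"hand":10}]'
```

```text
clock: 16.05
eef_pos: [568.2, -125.4, 13.1]
tcp_rot: [-3.132, -0.001, 1.472]
contact_force: [0.1, 0.7, -0.0]
opening: 0.121
grasp_force: 0.0
clock: 16.8
eef_pos: [597.8, -128.2, 17.6]
tcp_rot: [-3.141, 0.0, 1.472]
contact_force: [-0.3, -0.1, -0.1]
opening: 0.119
grasp_force: 0.0
```

```bash
python3 -m creep '[{"x":0,"y":3,"z":0,"rx":0,"ry":0,"rz":0,"hand":10},{"x":0,"y":2,"z":0,"rx":0,"ry":0,"rz":0,"hand":10},{"x":0,"y":0,"z":0,"rx":0,"ry":0,"rz":0,"hand":10}]'
python3 -m creep '[{"x":0,"y":2,"z":0,"rx":0,"ry":0,"rz":0,"hand":10},{"x":0,"y":2,"z":0,"rx":0,"ry":0,"rz":0,"hand":10},{"x":0,"y":0,"z":0,"rx":0,"ry":0,"rz":0,"hand":10}]'
```

```text
clock: 17.18
eef_pos: [603.0, -128.7, 17.5]
tcp_rot: [3.141, 0.0, 1.472]
contact_force: [0.7, 0.2, -0.3]
opening: 0.115
grasp_force: 0.0
clock: 17.55
eef_pos: [604.4, -128.8, 17.3]
tcp_rot: [-3.137, -0.0, 1.472]
contact_force: [-8.7, 0.9, 6.4]
opening: 0.122
grasp_force: 4.5
```

```bash
python3 -m creep '[{"x":0,"y":2,"z":0,"rx":0,"ry":0,"rz":0,"hand":10},{"x":0,"y":1,"z":0,"rx":0,"ry":0,"rz":0,"hand":10},{"x":0,"y":0,"z":0,"rx":0,"ry":0,"rz":0,"hand":10}]'
python3 -m creep '[{"x":0,"y":-20,"z":0,"rx":0,"ry":0,"rz":0,"hand":10},{"x":0,"y":-30,"z":0,"rx":0,"ry":0,"rz":0,"hand":10},{"x":0,"y":0,"z":-50,"rx":0,"ry":0,"rz":0,"hand":10},{"x":0,"y":0,"z":-50,"rx":0,"ry":0,"rz":0,"hand":10},{"x":0,"y":0,"z":-50,"rx":0,"ry":0,"rz":0,"hand":10},{"x":0,"y":-40,"z":-50,"rx":0,"ry":0,"rz":0,"hand":10},{"x":0,"y":-40,"z":0,"rx":0,"ry":0,"rz":0,"hand":10},{"x":0,"y":0,"z":0,"rx":0,"ry":0,"rz":0,"hand":10},{"x":0,"y":0,"z":0,"rx":0,"ry":0,"rz":0,"hand":10}]'
python3 - <<'E'
from h import *;from rig import *
s=grab_frame("scene")[:,:,::-1];t=grab_frame("top")[:,:,::-1]
a=cv2.resize(s[215:335,240:440],(800,480),interpolation=cv2.INTER_CUBIC)
cv2.imwrite("pics/c7.png",a);cv2.imwrite("pics/t7.png",t)
E
```

```text
clock: 17.92
eef_pos: [604.5, -128.8, 17.3]
tcp_rot: [-3.131, -0.001, 1.472]
contact_force: [-19.6, 0.0, 18.5]
opening: 0.111
grasp_force: 10.4
clock: 19.05
eef_pos: [482.0, -116.9, 216.5]
tcp_rot: [3.14, 0.0, 1.472]
contact_force: [1.2, -0.2, 0.1]
opening: 0.118
grasp_force: 0.0
```

View pics/c7.png

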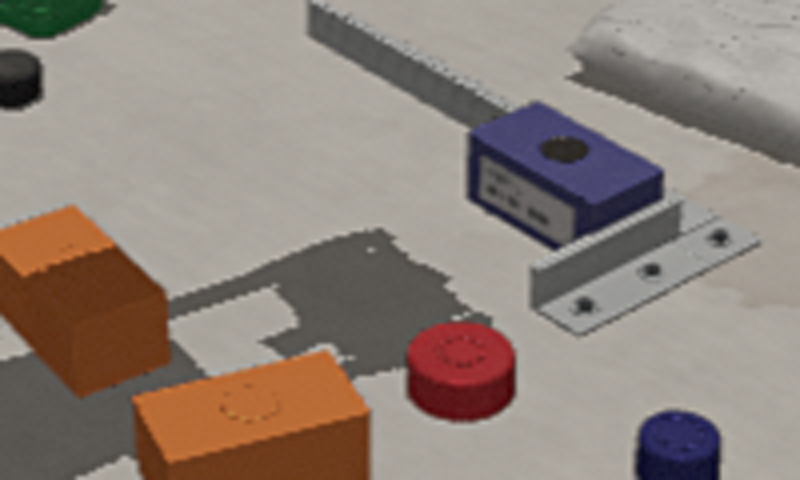

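The carton at (565,175) sits flat in the corner, touching both bars, with the caps where they were and the gripper clear. Handing in.

```bash
python3 -c "
from rig import *
print(sign_off())"
```

```text
the job is handed in; nothing more can be done
None
```

I pushed the carton flat into the jig corner, seated it against both bars (confirmed by push force and the last picture), and handed the job in at about 19 s with the gripper clear; no bystander was touched, and the judge's result was not shown.

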